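# Set the sander's speed dial by clicks, then press start

### The job

The bench sander must run at speed 5: with a fingertip, push the orange lever of the speed dial round clockwise, counting the clicks, until it rests at the fifth position past the red off tick. Then press the green start button fully down and let it come back up; do not press it before the speed is set. Only push, gently: do not grip the lever, lift nothing, do not press the red stop button, and leave the loose things on the bench where they are.

Things in the scene. Friction and masses are not known exactly. Their poses are not given: they have to be found in the camera images.
- controller: Speed controller of the bench sander: grey steel box 180 x 180 mm, 50 mm high, fixed to the bench; origin at the centre of its underside, z up. On top a round black dial plate, 176 mm across, its face 52 mm above the bench, with eight ticks at its rim 36 degrees (0.628 rad) apart: off and speeds 1 to 7. The dial's axis is the box's z axis.
- dial (a joint): Angle (rad) of the orange lever: 0 at off, growing clockwise seen from above, 0.628 per click, stops just past 0 and 4.40 (speed 7). A sprung detent draws it into the nearest position; about 3 N on the lever's side, 50 mm from the axis, pushes it over to the next, and past halfway it snaps on ahead by itself.
- dial_axis (a point): Point on the turning axis of the dial (vertical), level with the top of the orange lever, 86 mm above the bench. The round hub there is 40 mm across.
- dial_tip (a point): Outer end of the orange lever, at its top (86 mm above the bench), 67 mm from the axis. The lever is one-sided, 14 mm wide, runs straight out from the hub and points at the selected tick; a white line lies along its top. Its underside is 8 mm and its top 34 mm above the dial plate. It turns with the dial.
- station: Push-button station: yellow box 100 x 170 mm, 45 mm high, fixed to the bench, with a green start and a red stop button on top, 42 mm either side of its centre along its own y axis (green on +y); origin at the centre of its underside.
- start (a joint): Travel (m) of the green start button: 0 up, 0.006 fully down; springs back; about 5 N presses it fully.
- start_top (a point): Centre of the top face of the green start button (32 mm across; 67 mm above the bench when up, standing 10 mm above its black 48 mm collar). It moves down with the button.
- stop (a joint): Travel (m) of the red stop button, same kind: 0 up, 0.006 fully down.
- stop_top (a point): Centre of the top face of the red stop button, 84 mm from the green one, same size and height.
- finial: Loose turned light-wood finial standing between the two boxes, 28 mm across, 68 mm high; origin at the centre of its foot.
- glue: Loose white glue bottle, 56 mm across, 150 mm high, standing; origin at the centre of its foot.
- mug: Loose blue mug, 80 mm across, 90 mm high, standing; origin at the centre of its foot.
- spoon: Loose carved wooden spoon, 240 mm long, lying in front of the boxes; origin under its middle, long axis x.
- sandblock: Loose cork sanding block 100 x 60 x 32 mm; origin under its centre.
- rasp: Loose rasp with dark wooden handle, about 280 mm long, 26 mm high, lying beyond the boxes; long axis x.
- tin: Loose brass-coloured tin, 70 mm across, 80 mm high, standing; origin at the centre of its foot.
- off_tick (a point): The thick red tick at the rim of the dial plate, 78 mm from the axis: off, position 0. Clockwise from it, seen from above, the seven white ticks are speeds 1 to 7, each slightly longer than the last; speed k lies 36 k degrees clockwise of red. (In the box's frame red lies at +126 degrees from its x axis towards its y axis.)

How it is judged:
By the outcome, as a careful person would: the job done as asked, in the order asked, and still so for the second after the job is handed in, with the robot touching nothing.
It also fails if it takes over 54 s, if anything falls off the work surface, if the arm or the gripper's body presses on something with over 40 N, if the wrist force passes 120 N, or if a joint passes its speed limit or range.

### The arm

A 6-joint arm with a two-finger parallel gripper is mounted at the origin on the work surface. World frame = base frame: x ahead of the robot, y to its left, z up, the work surface at z = 0. Lengths are in m, angles in rad, forces in N, time in s.
With the tool pointing down it reaches from about 0.35 to 0.975 m from the base axis. Payload 4.9 kg.
Tool frame: the origin (TCP) lies at the very end of the fingers, on their centre line; the grasp point (between the pads) lies 19 mm behind it; x points along the fingers, y is the direction in which the jaws open and shut, and the axes are right-handed (so a half turn about x gives the same grasp; the last joint's range is limited). The gripper opens to 85 mm and grips with 20 to 120 N. Pads are 22 mm wide; open, the fingers measure 114 mm over their backs; the gripper's body (76 mm by 85 mm) begins 54 mm behind the grasp point. The pads swing forward as they close: fully open they stand 13 mm farther back than shut.
Start: joints at [-1.242, 0.053, 1.613, -0, 1.476, -0.119], TCP at [0.271, -0.563, 0.231] pointing down, gripper open.
Joint ranges: [-3.01, 3.01], [-1.01, 2.22], [0.06, 2.58], [-1.02, 4.17], [0.09, 2.62], [-3.14, 3.14]. Speed limits (rad/s): [2.57, 2.57, 3.14, 3.14, 3.14, 3.14].

### API

Orientations are given as a unit quaternion [w, x, y, z].
In Python, from plant import manip gives the robot as it stands.
- The arm moves only by the tool play_rows, never from a script. Its argument "plan" is a list of rows, each a list of 5 numbers: the shift along the tool's x, y, z in mm, then the turn about the tool's x in rad, then the closure, from -1 (fully open) to 1 (shut). A call has 1 to 8 rows; each row is the pose to reach, as a shift and turn from the pose commanded when the call began, along the tool's axes at that moment; what a row does not reach only later rows make up. A row lasts 1/8 s, in which the tool goes at most 62.5 mm and 10.7 degrees, less where a joint would pass 70% of its speed; a pose out of reach is approached as far as the arm can. A call with a gripper value outside its range is refused whole. The fingers move at their own pace and stop on an object; the grip force is fixed at half the most. Time passes only in rows, so rows that repeat a pose let the fingers close. It gives the time, the measured TCP pose, the force and the opening at its end, in the units of the state.
- manip.state(): the state, without advancing time (a new reading comes with each control period).
- manip.grab_frame(name): name is "scene" or "top"; returns a dict with "img" (420x560x3 uint8, red, green, blue), "range_z" (420x560 float32, m along the optical axis (not along the pixel's ray), 0 where there is no reading), "fx", "fy", "cx", "cy" (pixels), "origin" and "rotation" of the camera in the world. Camera axes: x right, y up, looking along -z (the intrinsics and any distortion apply to the point x, -y, -z); pixel columns grow to the right and rows downward; lengths in m; the calibration is good to about 2 mm. A picture is of the moment at which its call begins.
- manip.job_done(): hands the job in, once; it reports no verdict.
The state is a dict: "time": time; "joint_pos": joint angles; "joint_vel": joint speeds; "joint_efforts": joint torques, N m; "tool_pos": TCP position; "tool_rot": TCP orientation; "contact_force": force on the tool from outside, world axes, zero at the start; "ft_torque": the same for the moment, N m; "gripper_width": opening from 0.0 (shut) to 1.0 (fully open).
Only numpy, scipy, OpenCV 4.12 (cv2) and the standard library are available. Lean on these libraries where they do the work, as an engineer would, in place of code of your own. Each camera call takes 0.05 s, during which the arm holds its last target. There are 200 camera calls.

## Working session

There is one attempt and no reset: what is moved stays moved. The work goes in short steps, Python scripts to look and compute and a tool call to move; the robot and the scene stay as the last step left them, time stands still between calls to the robot, and variables do not carry over. Pictures are saved under pics/ and viewed, about 8 in all and at most 12, crops included, and the job is handed in when it is done.

Besides the shell and the picture viewer there is one more tool, called by a JSON object that holds its "fn" and its "kwargs", one argument or row to a line. play_rows: Moves the arm, as the interface text tells. Its arguments: {"type":"object","properties":{"plan":{"type":"array"}},"required":["plan"]}

```bash
mkdir -p pics; cat > h.py <<'E'
import numpy as np, cv2
from plant import manip
def grab(n,tag):
    f=manip.grab_frame(n); np.savez(f'pics/{tag}.npz',**f); cv2.imwrite(f'pics/{tag}.png',f['img'][:,:,::-1]); return f
def px(f,u,v,z=None):
    """world point of pixel; on plane z if given, else by range"""
    d=np.array([(u-f['cx'])/f['fx'],-(v-f['cy'])/f['fy'],-1.]); R=np.array(f['rotation']); o=np.array(f['origin'])
    w=R@d
    s=float(f['range_z'][int(round(v)),int(round(u))]) if z is None else (z-o[2])/w[2]
    return o+s*w
def proj(f,p):
    c=np.array(f['rotation']).T@(np.array(p)-f['origin']); return f['cx']-f['fx']*c[0]/c[2], f['cy']+f['fy']*c[1]/c[2]
E
python3 - <<'E'
from h import *
a=grab('top','top0'); b=grab('scene','sc0')
for f in (a,b): print({k:np.round(v,3).tolist() for k,v in f.items() if k not in('img','range_z')})
print(manip.state())
E
```

```text
{'fx': 404.69, 'fy': 404.69, 'cx': 277.357, 'cy': 208.312, 'origin': [0.36, -0.006, 1.303], 'rotation': [-0.701, -0.058, 0.063, 0.708]}
{'fx': 482.071, 'fy': 482.071, 'cx': 289.86, 'cy': 217.298, 'origin': [1.477, -0.374, 0.977], 'rotation': [0.761, 0.334, 0.229, 0.507]}
{'time': 0.1, 'joint_pos': array([-1.24198737e+00,  5.32595258e-02,  1.61416826e+00,  8.53946470e-06,
        1.47603105e+00, -1.19034255e-01]), 'joint_vel': array([ 4.15540042e-04, -1.71558874e-03, -3.25207778e-03,  7.63579273e-04,
        9.68310595e-05, -1.55654052e-03]), 'joint_efforts': array([ 5.39505018e-04, -3.94901276e+01, -3.71364391e+01, -7.41411941e-05,
        3.95097595e-03,  1.13623253e-05]), 'tool_pos': array([ 0.27043478, -0.56282303,  0.23019848]), 'tool_rot': array([-0.15635977, -0.68938693, -0.15767275,  0.6895191 ]), 'contact_force': array([-0.07043339,  0.23908032, -0.0532332 ]), 'ft_torque': array([ 0.00483333, -0.00621402,  0.05160634]), 'gripper_width': 0.9977162479739418}
```

View pics/top0.png

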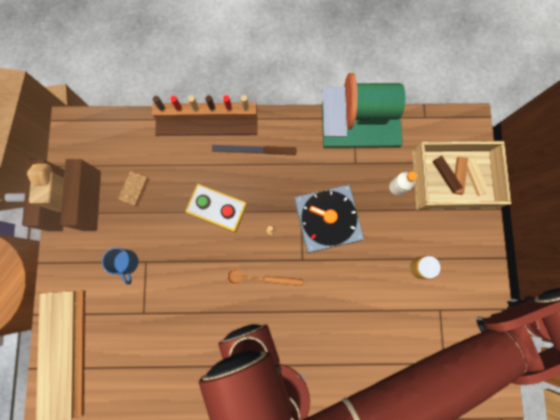

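View pics/sc0.png

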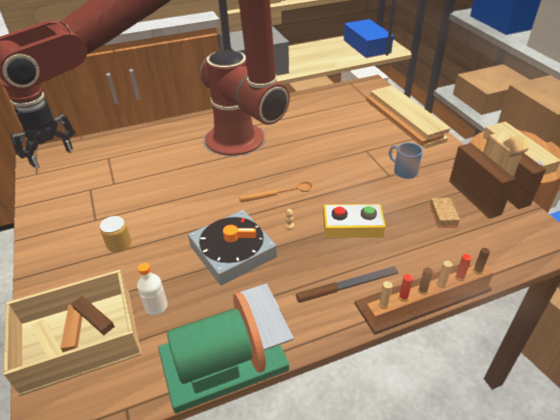

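```bash
cat >> h.py <<'E'
from scipy.spatial.transform import Rotation as Rn
_g=manip.grab_frame
def fix(f):
    f=dict(f); q=np.array(f['rotation'])
    if q.size==4: f['rotation']=Rn.from_quat(q[[1,2,3,0]]).as_matrix()
    return f
def load(t): return fix(np.load(f'pics/{t}.npz'))
def crop(f,u,v,w,h,s,name): cv2.imwrite(f'pics/{name}.png',cv2.resize(np.ascontiguousarray(f['img'][v:v+h,u:u+w,::-1]),None,fx=s,fy=s,interpolation=cv2.INTER_CUBIC))
def blob(f,lo,hi,box,z):
    u,v,w,h=box; hsv=cv2.cvtColor(np.ascontiguousarray(f['img'][v:v+h,u:u+w]),cv2.COLOR_RGB2HSV)
    m=cv2.inRange(hsv,lo,hi); y,x=np.nonzero(m); return (x.mean()+u,y.mean()+v,len(x)),px(f,x.mean()+u,y.mean()+v,z)
E
python3 - <<'E'
from h import *
f=load('top0'); crop(f,180,170,200,100,4,'c0')
print('green',blob(f,(40,80,40),(85,255,255),(185,180,70,55),.067))
print('red',blob(f,(170,120,60),(180,255,255),(185,180,70,55),.067))
for n,p in dict(off=(313,236)).items(): print(n,px(f,*p,.052))
g=load('sc0')
print('green sc',blob(g,(40,80,40),(85,255,255),(320,195,65,45),.067))
E
```

```text
green ((np.float64(202.08695652173913), np.float64(200.77173913043478), 92), array([0.60039734, 0.21785816, 0.067     ]))
red ((np.float64(nan), np.float64(nan), 0), array([nan, nan, nan]))
off [ 0.48899966 -0.12549757  0.052     ]
green sc ((np.float64(368.5285714285714), np.float64(210.0142857142857), 70), array([0.60680979, 0.21736787, 0.067     ]))h.py:23: RuntimeWarning: Mean of empty slice.
  m=cv2.inRange(hsv,lo,hi); y,x=np.nonzero(m); return (x.mean()+u,y.mean()+v,len(x)),px(f,x.mean()+u,y.mean()+v,z)
  ret = ret.dtype.type(ret / rcount)
```

View pics/c0.png

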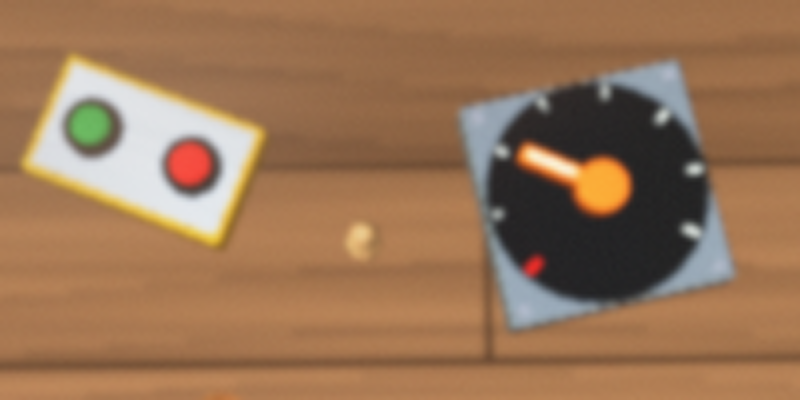

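```bash
cat > g.py <<'E'
from h import *
f=load('top0'); c=lambda x,y,z:px(f,180+x/4-.375,170+y/4-.375,z)[:2]
T=np.array([c(*p,.052) for p in [(535,266),(497,214),(502,151),(543,103),(604,93),(662,116),(694,169),(691,230)]])
k=np.arange(8)
# axis + off angle from the ticks (radius 78)
from scipy.optimize import least_squares
m=lambda q:np.c_[q[0]+q[3]*np.cos(q[2]-k*.6283),q[1]+q[3]*np.sin(q[2]-k*.6283)]
s=least_squares(lambda q:(m(q)-T).ravel(),[*T.mean(0),-2.6+5,.078])
E
python3 - <<'E'
from g import *
print('fit axis,offang,r',s.x, 'rms',np.sqrt(np.mean(s.fun**2)))
hub=c(602,186,.086);tip=c(519,152,.086);print('hub',hub,'tip',tip,'lever ang',np.arctan2(*(tip-hub)[::-1]),'k',((s.x[2]-np.arctan2(*(tip-hub)[::-1]))%6.283)/.6283)
print('red',c(190,164,.067),'green',c(92,126,.067),'finial',c(361,236,.06))
g=load('sc0')
print('hub range top',px(f,330,216.5),'sc',px(g,231,233), 'sc hub plane',px(g,231,233,.086),'green range',px(f,202,201),px(g,368.5,210.5))
R=Rn.from_quat(np.array(manip.state()['tool_rot'])[[1,2,3,0]]).as_matrix();print(R.round(3),'ypsi',np.arctan2(R[1,1],R[0,1]))
crop(g,180,190,220,110,3.6,'c1')
E
```

```text
fit axis,offang,r [ 0.54731175 -0.17661842  2.41528476  0.07924487] rms 0.0010166435724687233
hub [ 0.54567253 -0.1759284 ] tip [ 0.57250034 -0.11335381] lever ang 1.165767800772855 k 1.988726652996254
red [0.56866509 0.13979815] green [0.59926524 0.21616468] finial [0.5122674  0.00800407]
hub range top [ 0.54496493 -0.17591647  0.08308214] sc [ 0.56495844 -0.17651603  0.08813915] sc hub plane [ 0.56276352 -0.17604167  0.086     ] green range [0.59926615 0.21772754 0.06911885] [0.6088488  0.21610301 0.06724929]
[[-0.001  0.433 -0.901]
 [ 0.002 -0.901 -0.433]
 [-1.    -0.002 -0.   ]] ypsi -1.1229537187635183
```

View pics/c1.png

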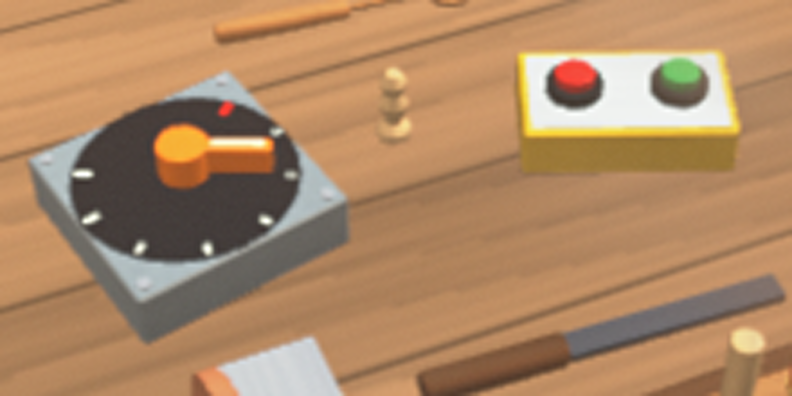

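{"fn": "play_rows", "kwargs": {
  "plan": [
    [3, -15, -22, -0.1, 1],
    [7, -40, -60, -0.25, 1],
    [12, -65, -97, -0.4, 1],
    [16, -90, -135, -0.55, 1],
    [20, -115, -172, -0.7, 1],
    [25, -140, -210, -0.85, 1],
    [28, -160, -240, -1.0, 1],
    [30, -174, -260, -1.12, 1]
  ]
}}

```text
time: 1.1
tool_pos: [0.43, -0.2922, 0.2005]
tool_rot: [0.5, 0.499, 0.501, -0.499]
contact_force: [-0.1, -1.0, 0.3]
gripper_width: -0.001
```

```bash
cat > tgt.py <<'E'
import sys
from h import *
# usage: tgt.py x y z yangle -> tool shift mm and turn
def rel(x,y,z,a,st=None):
    st=st or manip.state(); R=Rn.from_quat(np.array(st['tool_rot'])[[1,2,3,0]]).as_matrix()
    d=R.T@(np.array([x,y,z])-st['tool_pos'])*1000
    psi=np.arctan2(R[1,1],R[0,1]); return [*d.round(1),round(float((psi-a+np.pi)%(2*np.pi)-np.pi),3)]
if __name__=='__main__':
    v=list(map(float,sys.argv[1:])); st=manip.state()
    print(st['time'],st['tool_pos'].round(4),st['joint_pos'].round(2),st['contact_force'].round(1),st['gripper_width'])
    for i in range(0,len(v),4): print(rel(*v[i:i+4],st))
E
python3 tgt.py .536 -.114 .2 1.158
```

```text
1.1 [ 0.43   -0.2922  0.2005] [-0.74 -0.18  1.89  0.    1.44 -0.74] [-0.1 -1.   0.3] -0.0011803178688317136
[np.float64(0.6), np.float64(106.4), np.float64(-177.9), -1.156]
```

{"fn": "play_rows", "kwargs": {
  "plan": [
    [0, 13, -22, -0.15, 1],
    [0, 27, -45, -0.31, 1],
    [0, 42, -70, -0.47, 1],
    [0, 57, -95, -0.63, 1],
    [0, 72, -120, -0.79, 1],
    [0, 87, -145, -0.95, 1],
    [0, 99, -166, -1.08, 1],
    [0, 106, -178, -1.156, 1]
  ]
}}

```text
time: 2.1
tool_pos: [0.5363, -0.1151, 0.2007]
tool_rot: [0.692, 0.145, 0.692, -0.145]
contact_force: [0.3, -0.9, 0.1]
gripper_width: 0.002
```

```bash
python3 - <<'E'
from h import *
f=fix(grab('top','top1')); g=fix(grab('scene','sc1'))
crop(g,180,130,200,150,4,'c2')
E
python3 tgt.py .536 -.114 .067 1.158
```

```text
2.2 [ 0.5363 -0.1151  0.2007] [-0.35 -0.11  1.82  0.    1.43 -1.5 ] [-0.4 -0.3  0.5] 0.0001670519136061165
[np.float64(133.7), np.float64(0.9), np.float64(-0.6), -0.003]
```

View pics/c2.png

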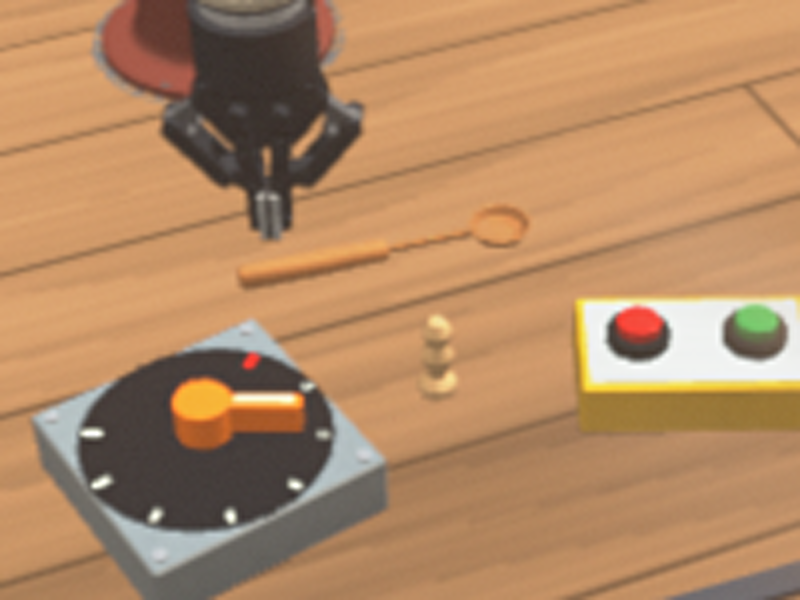

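{"fn": "play_rows", "kwargs": {
  "plan": [
    [20, 0, 0, 0, 1],
    [45, 1, 0, 0, 1],
    [70, 1, 0, 0, 1],
    [95, 1, 0, 0, 1],
    [115, 1, 0, 0, 1],
    [128, 1, 0, 0, 1],
    [134, 1, 0, 0, 1]
  ]
}}

```text
time: 3.08
tool_pos: [0.5362, -0.1154, 0.0663]
tool_rot: [0.691, 0.147, 0.692, -0.147]
contact_force: [-0.3, -0.2, 0.6]
gripper_width: 0.0
```

```bash
cat > arc.py <<'E'
# arc.py off k1 k2 ... : finger poses with its centre `off` mm ccw of a lever at position k
import sys
from tgt import *
st=manip.state(); off=float(sys.argv[1])/1e3
print(st['time'],st['tool_pos'].round(4),st['contact_force'].round(1))
for k in map(float,sys.argv[2:]):
    a=2.415-k*.6283; u=np.array([np.cos(a),np.sin(a)]); n=np.array([-u[1],u[0]])
    p=np.array([.547,-.176])+.052*u+off*n
    print(k,[float(q) for q in rel(*p,.067,a,st)])
E
python3 arc.py 18 1.8 2 2.2 2.4 2.55 2.65
```

```text
3.075 [ 0.5362 -0.1154  0.0663] [-0.3 -0.2  0.6]
1.8 [-0.7, -1.8, 9.9, -0.132]
2.0 [-0.7, 0.9, 16.2, -0.006]
2.2 [-0.7, 2.8, 22.9, 0.12]
2.4 [-0.7, 3.8, 29.7, 0.245]
2.55 [-0.7, 4.0, 34.9, 0.34]
2.65 [-0.7, 3.9, 38.3, 0.403]
```

{"fn": "play_rows", "kwargs": {
  "plan": [
    [0, 0, 8, 0, 1],
    [0, 1, 14, 0, 1],
    [0, 2, 19, 0.06, 1],
    [0, 3, 23, 0.12, 1]
  ]
}}

```text
time: 3.58
tool_pos: [0.5595, -0.1221, 0.0684]
tool_rot: [0.682, 0.188, 0.681, -0.189]
contact_force: [-2.2, -0.1, 2.3]
gripper_width: -0.0
```

{"fn": "play_rows", "kwargs": {
  "plan": [
    [0, 0, 2, 0.03, 1],
    [0, 0, 4, 0.07, 1],
    [0, 0, 6, 0.1, 1],
    [0, 0, 8, 0.15, 1]
  ]
}}

```text
time: 4.08
tool_pos: [0.5661, -0.126, 0.0675]
tool_rot: [0.666, 0.239, 0.665, -0.239]
contact_force: [-0.5, 0.7, -0.0]
gripper_width: 0.003
```

```bash
python3 arc.py 18 2.4 2.5 2.6 2.7 3 3.3 3.6
```

```text
4.075 [ 0.5661 -0.126   0.0675] [-0.5  0.7 -0. ]
2.4 [0.5, 0.8, -2.3, -0.026]
2.5 [0.5, 1.9, 1.0, 0.037]
2.6 [0.5, 2.8, 4.3, 0.1]
2.7 [0.5, 3.5, 7.7, 0.163]
3.0 [0.5, 4.3, 18.0, 0.351]
3.3 [0.5, 3.2, 28.3, 0.54]
3.6 [0.5, 0.1, 38.2, 0.728]
```

```bash
python3 - <<'E'
from h import *
g=fix(grab('scene','sc2')); f=fix(grab('top','top2'))
A=cv2.resize(np.ascontiguousarray(g['img'][190:290,180:310,::-1]),None,fx=3,fy=3,interpolation=2)
B=cv2.resize(np.ascontiguousarray(f['img'][170:270,280:380,::-1]),None,fx=3,fy=3,interpolation=2)
cv2.imwrite('pics/c3.png',np.hstack([A,B]))
E
```

```text
(no output)
```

View pics/c3.png

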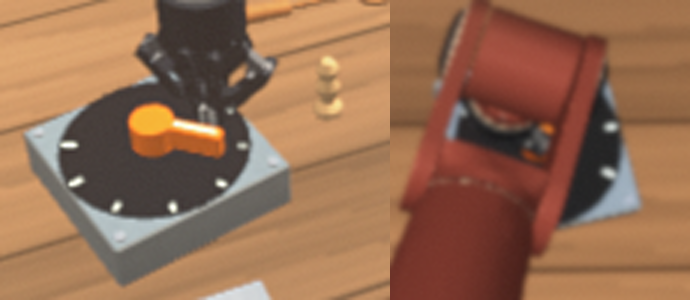

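```bash
cat > pred.py <<'E'
# fit lever position in the scene picture: match the predicted lever top (14x67 at z .086) with orange pixels
from h import *
def levk(g):
    hsv=cv2.cvtColor(np.ascontiguousarray(g['img']),cv2.COLOR_RGB2HSV)
    w=np.zeros(hsv.shape[:2]); w[195:285,185:305]=1
    o=(cv2.inRange(hsv,(4,150,120),(22,255,255))>0)&(w>0)
    best=[]
    for k in np.arange(0,7.3,.05):
        a=2.415-k*.6283; u=np.array([np.cos(a),np.sin(a)]); n=np.array([-u[1],u[0]]); C=np.array([.549,-.176])
        P=[]
        for z in (.060,.086):
            P+= [proj(g,[*(C+r*u+s*n),z]) for r in (0,.067) for s in (-.007,.007)]
        m=np.zeros(w.shape,np.uint8); cv2.fillConvexPoly(m,cv2.convexHull(np.array(P,np.float32)).round().astype(int),1)
        Q=[proj(g,[*(C+.02*np.array([np.cos(t),np.sin(t)])),z]) for t in np.arange(0,6.3,.3) for z in (.052,.086)]
        cv2.fillConvexPoly(m,cv2.convexHull(np.array(Q,np.float32)).round().astype(int),1)
        best.append(((m>0)&o).sum()/((m>0)|o).sum())
    i=np.argsort(best)[::-1][:3]; return [(round(.05*j,2),round(best[j],2)) for j in i]
if __name__=='__main__':
    import sys
    print(levk(load(sys.argv[1])) if len(sys.argv)>1 else levk(fix(grab('scene','scx'))))
E
for t in sc0 sc1 sc2; do python3 pred.py $t; done
```

```text
[(np.float64(1.95), np.float64(0.65)), (np.float64(2.05), np.float64(0.64)), (np.float64(2.15), np.float64(0.64))]
[(np.float64(1.95), np.float64(0.65)), (np.float64(2.05), np.float64(0.64)), (np.float64(2.15), np.float64(0.64))]
[(np.float64(2.35), np.float64(0.73)), (np.float64(2.45), np.float64(0.73)), (np.float64(2.5), np.float64(0.72))]
```

{"fn": "play_rows", "kwargs": {
  "plan": [
    [0, 2, 2, 0.04, 1],
    [0, 3, 4, 0.1, 1],
    [0, 3, 7, 0.16, 1],
    [0, 3, 7, 0.16, 1]
  ]
}}

```text
time: 4.68
tool_pos: [0.5734, -0.1286, 0.0676]
tool_rot: [0.645, 0.29, 0.644, -0.291]
contact_force: [-1.3, 0.0, -0.3]
gripper_width: -0.002
```

```bash
python3 pred.py;  python3 arc.py 18 2.7 2.85 3 3.1 3.2 3.3 3.4 3.5 3.6 3.7
```

```text
[(np.float64(2.95), np.float64(0.71)), (np.float64(3.05), np.float64(0.71)), (np.float64(2.9), np.float64(0.71))]
4.725 [ 0.5732 -0.1285  0.0675] [ 0.3 -0.2 -0. ]
2.7 [0.5, 1.0, 0.5, 0.006]
2.85 [0.5, 2.4, 5.5, 0.1]
3.0 [0.5, 3.4, 10.6, 0.194]
3.1 [0.5, 3.7, 14.0, 0.257]
3.2 [0.5, 3.9, 17.5, 0.32]
3.3 [0.5, 3.8, 21.0, 0.383]
3.4 [0.5, 3.5, 24.4, 0.446]
3.5 [0.5, 3.0, 27.8, 0.508]
3.6 [0.5, 2.3, 31.2, 0.571]
3.7 [0.5, 1.4, 34.5, 0.634]
```

Snapped to 3. Next: to 3.65.

{"fn": "play_rows", "kwargs": {
  "plan": [
    [0, 2, 5, 0.1, 1],
    [0, 3, 11, 0.19, 1],
    [0, 4, 14, 0.26, 1],
    [0, 4, 18, 0.32, 1],
    [0, 4, 21, 0.38, 1],
    [0, 4, 24, 0.45, 1],
    [0, 3, 28, 0.51, 1],
    [0, 2, 33, 0.6, 1]
  ]
}}

```text
time: 5.72
tool_pos: [0.5965, -0.1515, 0.0674]
tool_rot: [0.53, 0.469, 0.529, -0.469]
contact_force: [0.2, 1.0, -0.2]
gripper_width: -0.0
```

```bash
python3 pred.py;  python3 arc.py 18 3.7 3.85 4 4.1 4.2 4.3 4.4 4.5 4.6 4.7
```

```text
[(np.float64(3.6), np.float64(0.68)), (np.float64(3.65), np.float64(0.68)), (np.float64(3.55), np.float64(0.68))]
5.775 [ 0.5967 -0.1522  0.0675] [-0.1 -0.6 -0.4]
3.7 [0.5, 0.3, 1.2, 0.029]
3.85 [0.5, 1.6, 6.3, 0.123]
4.0 [0.5, 2.5, 11.4, 0.218]
4.1 [0.5, 2.7, 14.8, 0.28]
4.2 [0.5, 2.8, 18.3, 0.343]
4.3 [0.5, 2.7, 21.7, 0.406]
4.4 [0.5, 2.3, 25.2, 0.469]
4.5 [0.5, 1.7, 28.6, 0.532]
4.6 [0.5, 1.0, 31.9, 0.595]
4.7 [0.5, -0.0, 35.3, 0.657]
```

{"fn": "play_rows", "kwargs": {
  "plan": [
    [0, 1, 3, 0.06, 1],
    [0, 2, 6, 0.12, 1],
    [0, 2, 9, 0.17, 1],
    [0, 3, 12, 0.22, 1],
    [0, 3, 15, 0.28, 1],
    [0, 3, 18, 0.34, 1],
    [0, 3, 22, 0.4, 1],
    [0, 2, 25, 0.47, 1]
  ]
}}

```text
time: 6.78
tool_pos: [0.6019, -0.1758, 0.0675]
tool_rot: [0.406, 0.579, 0.406, -0.578]
contact_force: [2.0, 1.7, -0.9]
gripper_width: 0.002
```

```bash
python3 pred.py;  python3 arc.py 18  4.4 4.5 4.6 4.7 4.8
```

```text
[(np.float64(4.3), np.float64(0.33)), (np.float64(4.35), np.float64(0.32)), (np.float64(4.4), np.float64(0.3))]
6.825 [ 0.6018 -0.1763  0.0675] [ 0.6 -0.4  0. ]
4.4 [0.5, 0.4, 0.5, 0.001]
4.5 [0.5, 1.5, 3.8, 0.064]
4.6 [0.5, 2.3, 7.2, 0.127]
4.7 [0.5, 2.9, 10.6, 0.189]
4.8 [0.5, 3.3, 14.0, 0.252]
```

{"fn": "play_rows", "kwargs": {
  "plan": [
    [0, 1, 3, 0.05, 1],
    [0, 2, 5, 0.09, 1],
    [0, 2, 7, 0.13, 1],
    [0, 2, 8, 0.14, 1],
    [0, 2, 8, 0.14, 1],
    [0, 2, 8, 0.14, 1]
  ]
}}

```text
time: 7.58
tool_pos: [0.6004, -0.1844, 0.0672]
tool_rot: [-0.365, -0.606, -0.365, 0.606]
contact_force: [-0.8, 0.1, 0.3]
gripper_width: 0.003
```

```bash
python3 pred.py;  python3 arc.py 18  4.6 4.7 4.8; python3 - <<'E'
from h import *
g=load('scx'); crop(g,170,120,160,170,3.5,'c4')
E
```

```text
[(np.float64(4.95), np.float64(0.17)), (np.float64(5.0), np.float64(0.17)), (np.float64(5.05), np.float64(0.16))]
7.625 [ 0.6005 -0.1843  0.0673] [-0.  -0.  -0.4]
4.6 [0.3, 0.6, -0.9, -0.012]
4.7 [0.3, 1.7, 2.4, 0.051]
4.8 [0.3, 2.6, 5.7, 0.114]
```

View pics/c4.png

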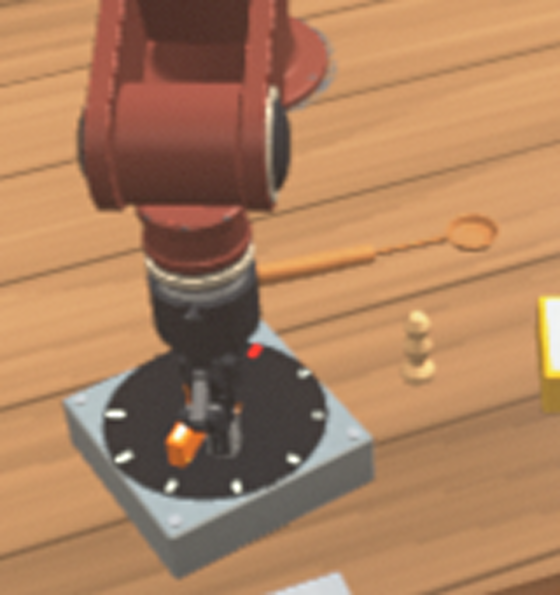

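{"fn": "play_rows", "kwargs": {
  "plan": [
    [0, 0, -6, 0, 1],
    [0, 0, -14, 0, 1],
    [-20, 0, -16, 0, 1],
    [-50, 0, -16, 0, 1],
    [-80, 0, -16, 0, 1],
    [-80, 0, -16, 0, 1]
  ]
}}

```text
time: 8.38
tool_pos: [0.6106, -0.171, 0.1526]
tool_rot: [0.367, 0.608, 0.362, -0.604]
contact_force: [0.7, 0.0, -0.9]
gripper_width: 0.001
```

```bash
python3 tgt.py .601 .217 .147 -.48
```

```text
8.375 [ 0.6106 -0.171   0.1526] [-0.39  0.13  1.67 -0.    1.34  0.1 ] [ 0.7  0.  -0.9] 0.000801199586069377
[np.float64(4.2), np.float64(-190.0), np.float64(-338.5), -0.007]
```

{"fn": "play_rows", "kwargs": {
  "plan": [
    [0, -15, -27, 0, 1],
    [0, -42, -75, 0, 1],
    [0, -70, -125, 0, 1],
    [0, -98, -175, 0, 1],
    [0, -126, -225, 0, 1],
    [0, -154, -275, 0, 1],
    [2, -178, -318, 0, 1],
    [4, -190, -338, 0, 1]
  ]
}}

```text
time: 9.38
tool_pos: [0.5974, 0.2197, 0.1425]
tool_rot: [-0.365, -0.605, -0.366, 0.606]
contact_force: [0.1, -1.0, 1.1]
gripper_width: -0.0
```

```bash
python3 pred.py; python3 tgt.py .601 .217 .075 -.48; python3 - <<'E'
from h import *
f=fix(grab('top','top3')); g=load('scx')
A=cv2.resize(np.ascontiguousarray(g['img'][120:280,180:400,::-1]),None,fx=2.2,fy=2.2,interpolation=2)
B=cv2.resize(np.ascontiguousarray(f['img'][170:270,290:370,::-1]),None,fx=3.52,fy=3.52,interpolation=2)
cv2.imwrite('pics/c5.png',np.hstack([A,B]))
E
```

```text
[(np.float64(4.95), np.float64(0.63)), (np.float64(5.05), np.float64(0.63)), (np.float64(5.0), np.float64(0.62))]
9.425 [0.597  0.2212 0.1422] [0.24 0.15 1.66 0.   1.33 0.72] [-1.4  1.2  0.1] 0.0016190695541720556
[np.float64(67.2), np.float64(5.6), np.float64(1.9), -0.004]
```

View pics/c5.png

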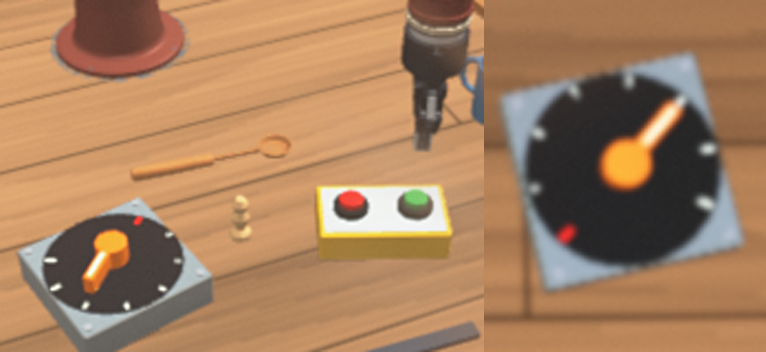

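{"fn": "play_rows", "kwargs": {
  "plan": [
    [15, 2, 1, 0, 1],
    [35, 4, 2, 0, 1],
    [52, 6, 2, 0, 1],
    [63, 6, 2, 0, 1],
    [67, 6, 2, 0, 1],
    [67, 6, 2, 0, 1]
  ]
}}

```text
time: 10.22
tool_pos: [0.6027, 0.2128, 0.0763]
tool_rot: [0.365, 0.606, 0.365, -0.606]
contact_force: [0.5, 0.9, -0.1]
gripper_width: 0.002
```

```bash
python3 tgt.py .601 .217 .060 -.48
```

```text
10.225 [0.6027 0.2128 0.0763] [ 0.22  0.22  1.7  -0.    1.22  0.71] [ 0.5  0.9 -0.1] 0.001935271224313697
[np.float64(16.3), np.float64(-3.5), np.float64(-2.9), -0.007]
```

{"fn": "play_rows", "kwargs": {
  "plan": [
    [3, -2, -2, 0, 1],
    [7, -3, -2, 0, 1],
    [10, -3, -2, 0, 1],
    [13, -3, -2, 0, 1],
    [14, -3, -2, 0, 1],
    [15, -3, -2, 0, 1],
    [15, -3, -2, 0, 1]
  ]
}}

```text
time: 11.1
tool_pos: [0.6009, 0.2162, 0.0616]
tool_rot: [0.365, 0.606, 0.365, -0.606]
contact_force: [-2.8, 1.2, 5.1]
gripper_width: 0.002
```

{"fn": "play_rows", "kwargs": {
  "plan": [
    [1, 0, 0, 0, 1],
    [2, 0, 0, 0, 1],
    [2, 0, 0, 0, 1]
  ]
}}

```text
time: 11.48
tool_pos: [0.601, 0.2162, 0.0609]
tool_rot: [-0.365, -0.606, -0.365, 0.606]
contact_force: [-6.0, -0.2, 11.3]
gripper_width: -0.002
```

{"fn": "play_rows", "kwargs": {
  "plan": [
    [1, 0, 0, 0, 1],
    [1, 0, 0, 0, 1]
  ]
}}

```text
time: 11.72
tool_pos: [0.6011, 0.2162, 0.0609]
tool_rot: [-0.365, -0.606, -0.365, 0.606]
contact_force: [-8.8, -1.0, 15.5]
gripper_width: -0.002
```

{"fn": "play_rows", "kwargs": {
  "plan": [
    [-4, 0, 0, 0, 1],
    [-10, 0, 0, 0, 1],
    [-25, 0, 0, 0, 1],
    [-50, 0, 0, 0, 1],
    [-80, 0, 0, 0, 1],
    [-100, 0, 0, 0, 1],
    [-100, 0, 0, 0, 1]
  ]
}}

```text
time: 12.6
tool_pos: [0.6024, 0.2161, 0.1608]
tool_rot: [0.365, 0.607, 0.364, -0.604]
contact_force: [-0.2, 1.0, 0.7]
gripper_width: 0.001
```

```bash
python3 pred.py; python3 - <<'E'
from h import *
f=fix(grab('top','top4')); g=load('scx')
A=cv2.resize(np.ascontiguousarray(g['img'][120:280,180:400,::-1]),None,fx=2.2,fy=2.2,interpolation=2)
B=cv2.resize(np.ascontiguousarray(f['img'][170:270,290:370,::-1]),None,fx=3.52,fy=3.52,interpolation=2)
cv2.imwrite('pics/c6.png',np.hstack([A,B]))
h=load('sc0'); 
for n,x in(('before',h),('after',g)): print(n,blob(x,(40,80,40),(85,255,255),(320,195,65,45),.067)[0],px(x,368.5,210.5)[2])
E
```

```text
[(np.float64(4.95), np.float64(0.63)), (np.float64(5.05), np.float64(0.63)), (np.float64(5.0), np.float64(0.62))]
before (np.float64(368.5285714285714), np.float64(210.0142857142857), 70) 0.0672492901904499
after (np.float64(368.5774647887324), np.float64(210.05633802816902), 71) 0.06626820521240506
```

View pics/c6.png

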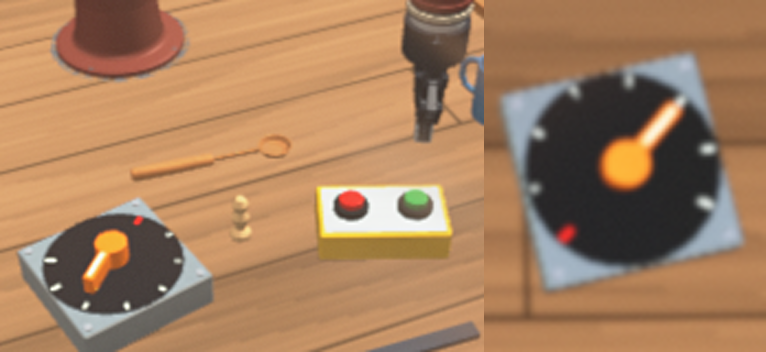

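The lever rests at speed 5, the button is back up, and the nearby things haven't moved.

```bash
python3 -c "
from plant import manip
print(manip.job_done())"
```

```text
the job is handed in; nothing more can be done
None
```

The sander is set to speed 5 and the green start button has been pressed once. The job was handed in at about 12.7 s.

- **Dial:** The lever started at speed 2, so I pushed it three clicks clockwise with the shut fingertip, at forces of about 3 N. The final images show it at tick 5 (image fit 4.95–5.05), both before and after the button press.
- **Start button:** I pressed it only after the dial was set. The fingertip reached 60.9 mm above the bench, with fully down at 61 mm, and about 15 N upward. In the pictures taken after I lifted off, the button is back up.
- **Rest of the bench:** I did not touch the red stop button. The finial and spoon look unmoved in the final close-up. I did not check the glue, mug, tin, sanding block or rasp one by one, but the arm kept clear of them.
- **Disagreement:** The two cameras put the green button 6–10 mm apart in x. I used about the top camera's value, and the button bottomed at the expected height.

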